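Start the egg steamer

ROBOT

A 6-joint arm with a two-finger parallel gripper is mounted at the origin on a cart in front of the work surface, level with it; the furniture and walls round the work are solid. World frame = base frame: x ahead of the robot, y to its left, z up, the work surface at z = 0. Lengths are in m, angles in rad, forces in N, time in s.
With the tool pointing down it reaches from about 0.35 to 0.975 m from the base axis. Payload 4.9 kg.
Tool frame: the origin (TCP) lies between the finger pads; the fingertips stand 19 mm ahead of it and the grasp point (between the pads) is the TCP; z points along the fingers, y is the line along which they close (so a half turn about z gives the same grasp; the last joint's range is limited). The gripper opens to 85 mm and grips with 20 to 120 N. Pads are 22 mm wide; open, the fingers measure 114 mm over their backs; the gripper's body (76 mm by 85 mm) begins 54 mm behind the grasp point. The pads swing forward as they close: fully open they stand 13 mm farther back than shut.
Start: joints at [1.035, 0.053, 1.613, -0, 1.476, -0.119], TCP at [0.253, 0.571, 0.25] pointing down, gripper open.
Joint ranges: [-3.01, 3.01], [-1.01, 2.22], [0.06, 2.58], [-1.02, 4.17], [0.09, 2.62], [-3.14, 3.14]. Speed limits (rad/s): [2.57, 2.57, 3.14, 3.14, 3.14, 3.14].

INTERFACE

Orientations are given as a rotation vector (axis times angle).
In Python, from station import ctrl gives the robot as it stands. The module is installed in compiled form; this text tells all that it offers.
- The arm moves only by the tool servo_tool, never from a script. Its argument "increments" is a list that holds one entry, the list of rows, each a list of 5 numbers: the finger opening in cm, from 0 to 8.54, then the shift along the tool's x, y, z in cm, then the turn about the tool's z in degrees. A call has 1 to 5 rows; each row is the pose to reach, as a shift and turn from the pose commanded when the call began, along the tool's axes at that moment; what a row does not reach only later rows make up. A row lasts 1/10 s, in which the tool goes at most 50 mm and 8.59 degrees, less where a joint would pass 70% of its speed; a pose out of reach is approached as far as the arm can. A call with a gripper value outside its range is refused whole. The fingers move at their own pace and stop on an object; "newtons" is the grip in N (left out, the last holds). Time passes only in rows, so rows that repeat a pose let the fingers close. It gives the time, the measured TCP pose, the force, the opening and the grip force at its end, in the units of the state.
- ctrl.get_obs(): the state, without advancing time (a new reading comes with each control period).
- ctrl.get_image(name): name is "scene" or "top"; returns a dict with "img" (420x560x3 uint8, red, green, blue), "fx", "fy", "cx", "cy" (pixels), "k1" (the pictures are not rectified: a ray, as slopes to the right and down, at radius r is drawn at 1 + k1 r^2 times it, then the intrinsics apply), "rvec" (rotation vector, rad) and "tvec" (3), from world to camera coordinates, as OpenCV has them. Camera axes: x right, y down, z forward; pixel columns grow to the right and rows downward; lengths in m; the calibration is good to about 2 mm. A picture is of the moment at which its call begins. There is no depth.
- ctrl.finish_job(): hands the job in; it is judged then, once.
The state is a dict: "t": time; "q": joint angles; "dq": joint speeds; "effort": joint torques, N m; "tool_pos": TCP position; "tool_rot": TCP orientation; "contact_force": force on the tool from outside, world axes, zero at the start; "wrist_torque": the same for the moment, N m; "opening": finger opening in m; "grip_force": force on a finger pad.
Only numpy, scipy, OpenCV 4.12 (cv2) and the standard library are available. Lean on these libraries where they do the work, as an engineer would, in place of code of your own. Each camera call takes 0.05 s, during which the arm holds its last target. There are 200 camera calls.

TASK

The eggs are already in the white egg steamer: close its open lid all the way by pressing it down with your fingertips, then tap the blue steam key, then tap the green start key. Tap and press lightly, push no other key, do not press the keys before the lid is closed, do not lift the lid further open, and leave everything else on the table undisturbed.

Things in the scene. Friction and masses are not known exactly. Their poses are not given: they have to be found in the camera images.
- steamer: White egg steamer, fixed, 252 x 189 x 157 mm with the lid shut. Origin on the table under the centre of its round pot; x to its back (hinge side), y to its left as seen from the robot, z up. Round lid (radius 92 mm) hinged at the back. Key panel across the front, 108 mm above the table, falling to the front by 0.26 rad. All works at 1 to 5 N; over 30 N is rough.
- lid_hinge (a point): Middle of the lid's hinge line, fixed on the steamer: 98 mm behind the steamer's origin, 126 mm above the table. The hinge line runs along the steamer's y.
- lid_pad (a point): Centre of the upper face of the round grey pad (38 mm across) near the front of the white lid; moves with the lid. From the hinge line: 146 mm along the lid, 30 mm out along its upper normal; lid shut: 156 mm above the table, 48 mm in front of the steamer's origin. z is the normal of the lid's upper face.
- lid (a joint): Lid angle: 0 shut (resting on the pot's rim, a hard stop), grows as it opens, up to 1.25 rad. It starts part open at 0.45 to 0.85. The stiff hinge stays at any angle, and 1 to 3 N on the pad close it slowly. Shut means below 0.04.
- blue_key_top (a point): Middle of the top of the blue key (steam), second from the left. Each key is 26 x 27 mm, stands 8 mm above the panel, keys are 46 mm apart (from the left, +y: white, blue, green, red), tops about 115 mm above the table; z is the key's outward normal, tilted 0.26 rad to the front.
- green_key_top (a point): The same point of the green key (start), third from the left.
- blue_key (a joint): Travel of the blue key into the panel, 0 up to 0.004 m; springs back; 1 N starts it, 4 N is fully down. It counts as tapped beyond 0.0025.
- green_key (a joint): Travel of the green key, the same.
- white_key (a joint): Travel of the white key (leftmost), the same. Not to be pushed.
- red_key (a joint): Travel of the red key (rightmost, cancel), the same. Not to be pushed.
- canister_1: Teal canister with a wooden lid, 102 x 102 x 140 mm; origin under its centre. Bystander, in a back corner of the table.
- jar_1: Glass jar with a red cap, 81 mm across, 145 mm high; origin under its centre. Bystander, in a back corner.
- mug_1: Olive stoneware mug, 82 x 109 x 74 mm; origin under its centre. Bystander, on the left.
- milk_jug: Olive stoneware jug, 70 x 80 x 83 mm; origin under its centre. Bystander, on the left.
- box_1: Red tea carton, 72 x 135 x 78 mm; origin under its centre. Bystander, on the right.
- egg_timer: Red and cream wind-up timer, 59 mm across, 53 mm high; origin under its centre. Bystander, on the right.
- mill_1: Glass shaker with a grey top, 44 mm across, 90 mm high; origin under its centre. Bystander, front right.
- mill_2: A second shaker like it. Bystander, front right.
- sugar_bowl: Olive stoneware bowl, 91 mm across, 64 mm high; origin under its centre. Bystander, front left.

How it is judged:
On the way, in this order (a step that is already met when the one before it is completed fails the run):
1. the lid is pressed shut (value of joint lid below 0.04 rad), for 0.1 s.
2. with the lid shut, the blue steam key is tapped (value of joint blue_key above 0.0025 m and value of joint lid below 0.04 rad), for 0.02 s.
3. the blue key is let go (value of joint blue_key below 0.001 m), for 0.02 s.
4. then the green start key is tapped (value of joint green_key above 0.0025 m and value of joint lid below 0.04 rad), for 0.02 s.
At the end, for the whole second after the job is handed in: The lid is shut (below 0.04 rad) and all four keys are up again (less than 1 mm in), after the blue and then the green key were each pushed in by more than 2.5 mm of their 4 mm with the lid shut (value of joint lid below 0.04 rad and value of joint each of blue_key, green_key, white_key, red_key below 0.001 m); the robot touches nothing.
It fails at once if the white or the red key, or the blue and green keys together, are pushed in more than 1.5 mm (value of joint any of white_key, red_key above 0.0015 m or value of joint each of blue_key, green_key above 0.0015 m).
It fails at once if the blue or green key is pushed in more than 1.5 mm while the lid is open (value of joint lid above 0.06 rad and value of joint any of blue_key, green_key above 0.0015 m).
It fails at once if the lid is lifted further open, beyond 0.95 rad (value of joint lid above 0.95 rad).
It fails at once if the steamer is pressed with more than 30 N (contact force between steamer and the fingers above 30 N or contact force between steamer and the arm above 30 N).
It fails at once if a bystander is moved by more than 15 mm (distance of any of canister_1, jar_1, mug_1, milk_jug, box_1, egg_timer, mill_1, mill_2, sugar_bowl from where it was at the start of the episode above 0.015 m).
It also fails if it takes over 43 s, if anything falls off the work surface, if the arm or the gripper's body presses on something with over 40 N, if the wrist force passes 120 N, or if a joint passes its speed limit or range.

## Working session

There is one attempt and no reset: what is moved stays moved. The work goes in short steps, Python scripts to look and compute and a tool call to move; the robot and the scene stay as the last step left them, time stands still between calls to the robot, and variables do not carry over. Pictures are saved under pics/ and viewed, at most 10 in all, crops included, and the job is handed in when it is done.

Besides the shell and the picture viewer there is one more tool, called as name(argument=value, ...), one argument or row to a line, values as JSON. servo_tool: Moves the arm, as the interface text tells. Its arguments: {"type":"object","properties":{"increments":{"type":"array"},"newtons":{"type":"number"}},"required":["increments"]}

```bash
mkdir -p pics; cat > h.py <<'E'
import numpy as np, cv2
from station import ctrl
def shot(n,f):
    d=ctrl.get_image(n); cv2.imwrite(f,d["img"][:,:,::-1])
    np.savez(f.replace('.png','.npz'),**{k:np.array(v) for k,v in d.items()}); return d
def load(f): return dict(np.load(f))
def K(d): return np.array([[d["fx"],0,d["cx"]],[0,d["fy"],d["cy"]],[0,0,1]],float),np.array([float(d["k1"]),0,0,0,0])
def proj(d,P):
    k,c=K(d); return cv2.projectPoints(np.array(P,float).reshape(-1,3),np.array(d["rvec"],float),np.array(d["tvec"],float),k,c)[0].reshape(-1,2)
def ray(d,uv):
    k,c=K(d); p=cv2.undistortPoints(np.array(uv,float).reshape(-1,1,2),k,c).reshape(-1,2)
    R=cv2.Rodrigues(np.array(d["rvec"],float))[0]; t=np.array(d["tvec"],float).ravel()
    v=np.c_[p,np.ones(len(p))]@R; return -R.T@t, v/np.linalg.norm(v,axis=1)[:,None]
def atz(d,uv,z):
    o,v=ray(d,uv); return o+v*((z-o[2])/v[:,2])[:,None]
E
python3 - <<'E'
from h import *
for n in("scene","top"):
    d=shot(n,f"pics/{n}0.png"); print(n,ray(d,[[280,210]]))
o=ctrl.get_obs();print(o["t"],o["tool_pos"],o["tool_rot"],o["contact_force"],o["opening"])
E
```

```text
scene (array([-0.28185622, -0.50939658,  0.85346006]), array([[ 0.66928061,  0.43561653, -0.60191503]]))
top (array([0.41869359, 0.01354425, 1.2804824 ]), array([[ 0.11101535, -0.00207786, -0.99381652]]))
0.1 [0.25275797 0.57103367 0.24917458] [-6.49892026e-01 -3.07301346e+00  2.80071335e-03] [-0.00726824  0.61426172 -0.76490372] 0.0853135276933288
```

View pics/scene0.png

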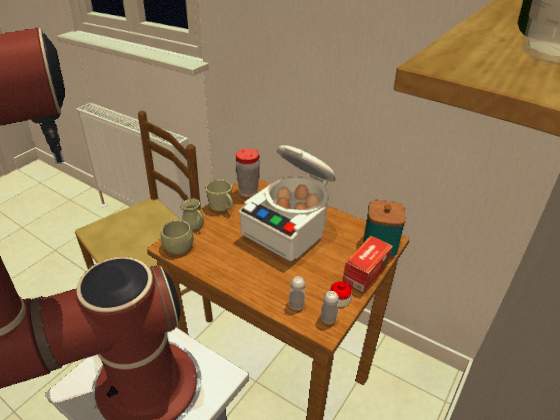

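View pics/top0.png

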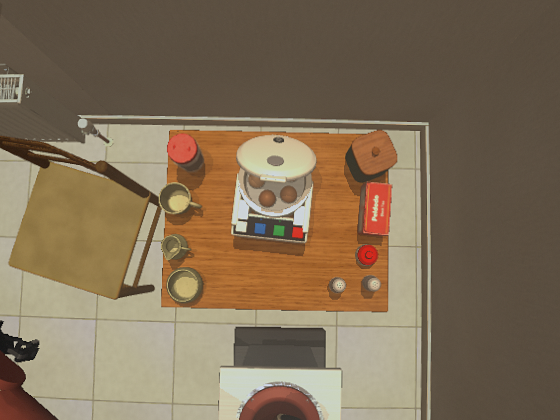

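The scene picture shows the steamer with its lid open, with the keys at about (251,208) to (289,227). In the top picture the keys are blue (261,228), green (279,230) and red (298,232), and the grey pad is at about (275,160). Next I'll segment these by colour and measure them.

```bash
cat > m.py <<'E'
from h import *
S=load("pics/scene0.npz");T=load("pics/top0.npz")
def blob(d,hue,box):
    x0,y0,x1,y1=box; h=cv2.cvtColor(d["img"][y0:y1,x0:x1],cv2.COLOR_RGB2HSV).astype(int)
    dh=abs(h[...,0]-hue);m=(np.minimum(dh,180-dh)<14)&(h[...,1]>120)&(h[...,2]>60)
    n,l,s,c=cv2.connectedComponentsWithStats(m.astype(np.uint8)); i=1+np.argmax(s[1:,4]); return c[i]+[x0,y0],s[i,4]
P={}
for n,h in(("blue",112),("green",65),("red",0)):
    s,a=blob(S,h,(235,195,302,240));t,b=blob(T,h,(230,215,312,245))
    p=atz(T,[t],.115)[0];o1,v1=ray(S,[s]);o2,v2=ray(T,[t])
    A=np.c_[v1[0],-v2[0]];k=np.linalg.lstsq(A,o2-o1,rcond=None)[0];q=(o1+v1[0]*k[0]+o2+v2[0]*k[1])/2
    print(n,s,a,t,b,p,atz(S,[s],.115)[0],"tri",q)
E
python3 m.py
python3 - <<'E'
from h import *
a=load("pics/top0.npz")["img"][125:250,220:330];b=load("pics/scene0.npz")["img"][140:260,235:345]
f=lambda i:cv2.resize(i[:120,:110],(396*1,432),interpolation=cv2.INTER_CUBIC)
cv2.imwrite("pics/crop.png",np.hstack([f(a),f(b)])[:,:,::-1])
E
```

```text
blue [262.33673469 213.06122449] 98 [259.46938776 227.89795918] 98 [0.50425393 0.05972489 0.115     ] [0.50041515 0.05616035 0.115     ] tri [0.50474241 0.05965479 0.11074558]
green [275.35483871 220.08602151] 93 [278.34615385 230.03846154] 104 [0.50011238 0.01401332 0.115     ] [0.49550075 0.01040374 0.115     ] tri [0.50052421 0.01391342 0.11015359]
red [288.67647059 227.21568627] 102 [251.80208333 240.796875  ] 192 [0.47268477 0.07736846 0.115     ] [ 0.49085507 -0.0345092   0.115     ] tri [0.50096962 0.0336597  0.08100409]
```

View pics/crop.png

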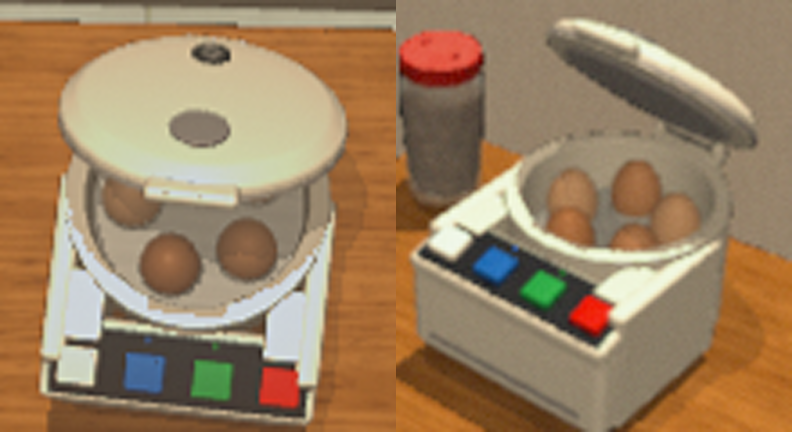

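The crop shows the pad centre at top pixel (275.5,160.6), the front lip of the lid at top (273.3,178.6) and scene (293,151), and the near edge of the pot rim at top (275.6,214.4).

```bash
cat > fit.py <<'E'
from h import *
from scipy.optimize import least_squares
S=load("pics/scene0.npz");T=load("pics/top0.npz")
# top/scene pixels: keys (blob centroids)
top=np.array([[259.5,227.9],[278.3,230.0]]);sc=np.array([[262.3,213.1],[275.4,220.1],[288.7,227.2]])
def world(p,L):
    x,y,yaw=p[:3];c,s=np.cos(yaw),np.sin(yaw);L=np.atleast_2d(L)
    return np.c_[x+c*L[:,0]-s*L[:,1],y+s*L[:,0]+c*L[:,1],L[:,2]]
def lid(th,a,b,y=0): return [.098-a*np.cos(th)+b*np.sin(th),y,.126+a*np.sin(th)+b*np.cos(th)]
kx=lambda p:[[p[3],.023,.1145],[p[3],-.023,.1145],[p[3],-.069,.1145]]
def res(p):
    k=world(p,kx(p)); r=[proj(T,k[:2])-top,proj(S,k)-sc,
     proj(T,world(p,lid(p[4],.146,.030)))-[[275.5,160.6]],
     .5*(proj(T,world(p,[-.092,0,.126]))-[[275.6,214.4]]),
     .5*(proj(T,world(p,lid(p[4],p[5],.008)))-[[273.3,178.6]]),.5*(proj(S,world(p,lid(p[4],p[5],.008)))-[[293,151]])]
    return np.concatenate([a.ravel() for a in r])
s=least_squares(res,[.62,.03,-.09,-.12,.65,.195]);p=s.x
print(p.round(4));print(s.fun.round(1))
k=world(p,kx(p));print("keys",k.round(4));
for th in np.linspace(p[4],0,5): print(round(th,2),world(p,lid(th,.146,.030)).round(4))
np.save("p.npy",p)
E
python3 fit.py
```

```text
[ 0.6262  0.0241 -0.0907 -0.1258  0.7903  0.1888]
[ 0.5  0.6  0.6  0.6 -0.1 -0.7 -0.  -0.8  0.3 -0.8  0.4 -0.6 -2.3  0.4
  0.1  0.4 -0.   0.8]
keys [[ 0.5029  0.0585  0.1145]
 [ 0.4988  0.0126  0.1145]
 [ 0.4946 -0.0332  0.1145]]
0.79 [[0.6427 0.0226 0.2509]]
0.59 [[0.6198 0.0247 0.2324]]
0.4 [[0.6011 0.0264 0.2099]]
0.2 [[0.587  0.0277 0.1841]]
0.0 [[0.5784 0.0285 0.156 ]]
```

servo_tool(
  increments=[
    [[0,-3.8,-2.3,-2,-3.7],[0,-7.6,-4.5,-4,-7.4],[0,-11.4,-6.8,-6,-11.1],[0,-15.2,-9.0,-8,-14.8],[0,-19.0,-11.3,-10,-18.6]],
  ],
)

```text
t: 0.6
tool_pos: [0.3815, 0.3896, 0.3505]
tool_rot: [-0.14, -3.138, 0.001]
contact_force: [1.0, 0.4, -0.0]
opening: 0.0127
grip_force: 0.0
```

servo_tool(
  increments=[
    [[0,-3.0,-3.4,0,0],[0,-6.0,-6.8,0,0],[0,-9.0,-10.2,0,0],[0,-12.0,-13.6,0,0],[0,-15.0,-17.0,0,0]],
  ],
)

```text
t: 1.1
tool_pos: [0.5153, 0.2064, 0.3498]
tool_rot: [-0.145, -3.138, 0.0]
contact_force: [-0.5, 0.8, 0.8]
opening: 0.0002
grip_force: 0.0
```

servo_tool(
  increments=[
    [[0,-3.0,-3.4,0,0],[0,-6.0,-6.8,0,0],[0,-9.0,-10.2,0,0],[0,-12.0,-13.6,0,0],[0,-15.0,-17.0,0,0]],
  ],
)

```text
t: 1.6
tool_pos: [0.6491, 0.0234, 0.3496]
tool_rot: [-0.145, -3.137, -0.0]
contact_force: [0.3, 1.4, 0.8]
opening: -0.0003
grip_force: 0.0
```

servo_tool(
  increments=[
    [[0,0,0,0,0],[0,0,0,0,0]],
  ],
)

```text
t: 1.8
tool_pos: [0.6484, 0.0243, 0.3491]
tool_rot: [-0.147, -3.136, -0.001]
contact_force: [0.6, 0.4, 0.1]
opening: 0.0001
grip_force: 0.0
```

```bash
python3 - <<'E'
from h import *
d=shot("scene","pics/s1.png");t=shot("top","pics/t1.png")
f=lambda i:cv2.resize(i,(396,432),interpolation=cv2.INTER_CUBIC)
cv2.imwrite("pics/c1.png",np.hstack([f(t["img"][125:245,220:330]),f(d["img"][110:230,235:345])])[:,:,::-1])
o=ctrl.get_obs();p=o["tool_pos"];print(o["t"],p,o["contact_force"])
for n,c,off in(("top",t,(220,125)),("scene",d,(235,110))): print(n,(proj(c,[p,p-[0,0,.019]])-off)*3.6)
E
```

```text
1.9 [0.64794798 0.02586107 0.35000161] [-0.49548406 -0.07980505 -0.20108079]
top [[195.03969444  77.64856638]
 [195.28963101  85.85683074]]
scene [[251.97895824  23.02102496]
 [250.66296117  47.06033393]]
```

View pics/c1.png

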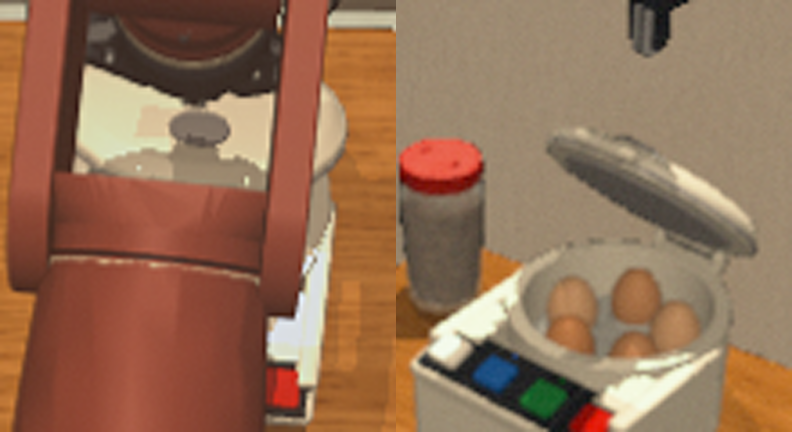

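The scene crop shows the closed fingertips at (249,50), where they were predicted, above the pad (top crop (200,128)). The arm is clear of the lid, so I'll descend.

servo_tool(
  increments=[
    [[0,0,0,1.5,0],[0,0,0,3,0],[0,0,0,4.5,0],[0,0,0,5.5,0],[0,0,0,6,0]],
  ],
)

```text
t: 2.4
tool_pos: [0.6475, 0.0254, 0.2877]
tool_rot: [-0.144, -3.135, -0.0]
contact_force: [-0.2, -0.0, 0.0]
opening: -0.0001
grip_force: 0.0
```

servo_tool(
  increments=[
    [[0,0,0,0.3,0],[0,0,0,0.6,0],[0,0,0,0.9,0],[0,0,0,1.2,0],[0,0,0,1.5,0]],
  ],
)

```text
t: 2.9
tool_pos: [0.6488, 0.025, 0.2758]
tool_rot: [0.145, 3.137, -0.0]
contact_force: [0.6, -0.9, 2.3]
opening: 0.0003
grip_force: 1.1
```

servo_tool(
  increments=[
    [[0,0.4,0,0.4,0],[0,0.8,0,0.8,0],[0,1.2,0,1.2,0],[0,1.6,0,1.6,0],[0,1.9,0,2.0,0]],
  ],
)

```text
t: 3.4
tool_pos: [0.629, 0.0269, 0.255]
tool_rot: [-0.145, -3.138, -0.0]
contact_force: [0.9, 0.2, 2.4]
opening: -0.0002
grip_force: 1.1
```

servo_tool(
  increments=[
    [[0,0.35,0,0.4,0],[0,0.7,0,0.8,0],[0,1.05,0,1.2,0],[0,1.35,0,1.6,0],[0,1.65,0,2.0,0]],
  ],
)

```text
t: 3.9
tool_pos: [0.6127, 0.0284, 0.2349]
tool_rot: [-0.145, -3.138, -0.0]
contact_force: [-0.6, 0.9, 2.3]
opening: 0.0
grip_force: 1.1
```

servo_tool(
  increments=[
    [[0,0.25,0,0.4,0],[0,0.5,0,0.8,0],[0,0.75,0,1.2,0],[0,1.0,0,1.6,0],[0,1.2,0,2.0,0]],
  ],
)

```text
t: 4.4
tool_pos: [0.6008, 0.0294, 0.2148]
tool_rot: [-0.145, -3.138, 0.0]
contact_force: [-1.0, -0.3, 1.9]
opening: -0.0002
grip_force: 1.0
```

servo_tool(
  increments=[
    [[0,0.2,0,0.4,0],[0,0.4,0,0.8,0],[0,0.6,0,1.2,0],[0,0.8,0,1.6,0],[0,1.0,0,2.0,0]],
  ],
)

```text
t: 4.9
tool_pos: [0.5913, 0.0304, 0.195]
tool_rot: [0.145, 3.137, 0.0]
contact_force: [1.3, 0.2, 1.7]
opening: -0.0003
grip_force: 0.7
```

servo_tool(
  increments=[
    [[0,0.1,0,0.3,0],[0,0.2,0,0.6,0],[0,0.3,0,0.9,0],[0,0.4,0,1.2,0]],
  ],
)

```text
t: 5.3
tool_pos: [0.5872, 0.0307, 0.1831]
tool_rot: [0.145, 3.138, 0.0]
contact_force: [1.2, 0.2, 0.7]
opening: -0.0002
grip_force: 0.6
```

servo_tool(
  increments=[
    [[0,0.1,0,0.2,0],[0,0.1,0,0.4,0],[0,0.2,0,0.6,0]],
  ],
)

```text
t: 5.6
tool_pos: [0.5852, 0.0309, 0.1771]
tool_rot: [-0.145, -3.138, -0.0]
contact_force: [1.4, -0.1, 1.3]
opening: 0.0002
grip_force: 0.6
```

servo_tool(
  increments=[
    [[0,0,0,0.1,0],[0,0,0,0.2,0]],
  ],
)

```text
t: 5.8
tool_pos: [0.5849, 0.031, 0.1753]
tool_rot: [-0.145, -3.137, -0.0]
contact_force: [-3.6, 0.3, 6.7]
opening: -0.0003
grip_force: 3.3
```

servo_tool(
  increments=[
    [[0,0,0,0.05,0],[0,0,0,0.05,0]],
  ],
)

```text
t: 6.0
tool_pos: [0.585, 0.031, 0.1753]
tool_rot: [-0.145, -3.137, -0.0]
contact_force: [-3.7, 0.0, 5.5]
opening: -0.0001
grip_force: 2.6
```

servo_tool(
  increments=[
    [[0,0,0,-1,0],[0,0,0,-2.5,0],[0,0,0,-4,0],[0,0,0,-5.5,0],[0,0,0,-7,0]],
  ],
)

```text
t: 6.5
tool_pos: [0.5856, 0.0309, 0.2469]
tool_rot: [0.145, 3.137, -0.0]
contact_force: [0.5, -1.1, 0.4]
opening: -0.0001
grip_force: 0.0
```

servo_tool(
  increments=[
    [[0,2.2,0.5,0,0],[0,4.4,1.0,0,0],[0,6.6,1.5,0,0],[0,8.7,2.0,0,0],[0,8.7,2.0,3,0]],
  ],
)

```text
t: 7.0
tool_pos: [0.502, 0.0595, 0.2206]
tool_rot: [0.143, 3.128, 0.001]
contact_force: [0.9, -0.2, 1.1]
opening: 0.0
grip_force: 0.0
```

servo_tool(
  increments=[
    [[0,0,0,1.5,0],[0,0,0,2.5,0],[0,0,0,2.5,0],[0,0,0,2.5,0]],
  ],
)

```text
t: 7.4
tool_pos: [0.5009, 0.0587, 0.1903]
tool_rot: [0.145, 3.138, 0.0]
contact_force: [0.7, -0.9, -0.8]
opening: -0.0003
grip_force: 0.0
```

```bash
python3 - <<'E'
from h import *
d=shot("scene","pics/s2.png")
cv2.imwrite("pics/c2.png",cv2.resize(d["img"][150:260,225:345],(600,550),interpolation=cv2.INTER_CUBIC)[:,:,::-1])
o=ctrl.get_obs();p=o["tool_pos"];print(o["t"],p,o["contact_force"])
print((proj(d,[p-[0,0,.019],[p[0],p[1],.1145],[.4988,.0126,.1145],[.5029,.0585,.1145]])-(225,150))*5)
E
```

```text
7.45 [0.50119435 0.05868969 0.1907479 ] [ 1.27860461 -0.07194924  0.66095824]
[[183.17481751 226.73689377]
 [183.71520179 313.67531312]
 [251.8547396  346.52714797]
 [185.85007037 312.23188929]]
```

View pics/c2.png

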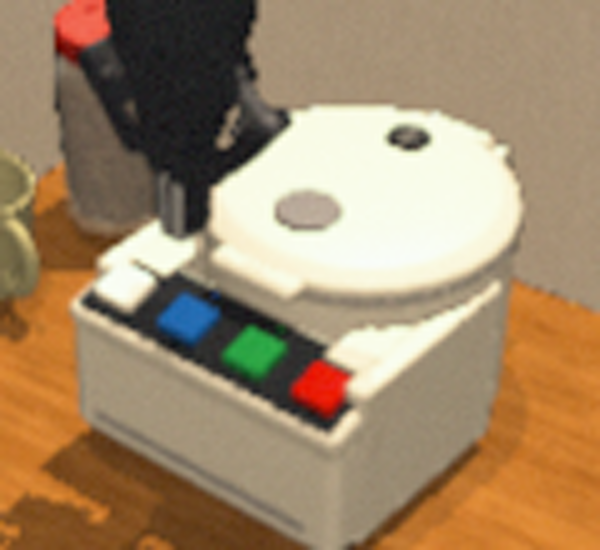

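The lid is shut (pad at (308,210), lip at (258,272)). The fingertip at (182,228) is above the blue key at (188,317), with the lip clear behind it, so I'll descend and tap.

servo_tool(
  increments=[
    [[0,0,0,1.5,0],[0,0,0,3,0],[0,0,0,4,0],[0,0,0,4.6,0],[0,0,0,4.8,0]],
  ],
)

```text
t: 7.95
tool_pos: [0.4996, 0.0588, 0.1403]
tool_rot: [-0.145, -3.136, 0.0]
contact_force: [-0.0, -0.1, -0.4]
opening: -0.0
grip_force: 0.0
```

servo_tool(
  increments=[
    [[0,0,0,0.2,0],[0,0,0,0.4,0],[0,0,0,0.6,0]],
  ],
)

```text
t: 8.25
tool_pos: [0.5008, 0.0588, 0.1362]
tool_rot: [0.145, 3.137, 0.0]
contact_force: [-0.8, 0.8, 0.1]
opening: 0.0003
grip_force: 0.0
```

servo_tool(
  increments=[
    [[0,0,0,0.1,0],[0,0,0,0.2,0]],
  ],
)

```text
t: 8.45
tool_pos: [0.5008, 0.0588, 0.1343]
tool_rot: [0.145, 3.137, 0.0]
contact_force: [-0.2, -0.1, 1.8]
opening: -0.0002
grip_force: 0.7
```

servo_tool(
  increments=[
    [[0,0,0,0.1,0],[0,0,0,0.1,0]],
  ],
)

```text
t: 8.65
tool_pos: [0.501, 0.0588, 0.1334]
tool_rot: [0.145, 3.137, -0.0]
contact_force: [0.9, 0.2, 2.0]
opening: 0.0001
grip_force: 1.1
```

servo_tool(
  increments=[
    [[0,0,0,0.1,0],[0,0,0,0.2,0]],
  ],
)

```text
t: 8.85
tool_pos: [0.5012, 0.0588, 0.1316]
tool_rot: [0.145, 3.136, -0.0]
contact_force: [1.5, 0.4, 4.1]
opening: 0.0005
grip_force: 1.7
```

servo_tool(
  increments=[
    [[0,0,0,0.1,0],[0,0,0,0.1,0]],
  ],
)

```text
t: 9.05
tool_pos: [0.5012, 0.0588, 0.1309]
tool_rot: [0.145, 3.136, -0.0]
contact_force: [1.4, -0.4, 5.9]
opening: 0.0001
grip_force: 2.7
```

servo_tool(
  increments=[
    [[0,0,0,-1,0],[0,0,0,-2.5,0],[0,0,0,-3,0]],
  ],
)

```text
t: 9.35
tool_pos: [0.5009, 0.0588, 0.1615]
tool_rot: [0.145, 3.137, 0.0]
contact_force: [0.5, -0.4, 1.5]
opening: -0.0002
grip_force: 0.0
```

servo_tool(
  increments=[
    [[0,0,-2,0,0],[0,0,-4,0,0],[0,0,-4.6,0,0],[0,0,-4.6,1.2,0],[0,0,-4.6,2.2,0]],
  ],
)

```text
t: 9.85
tool_pos: [0.496, 0.0134, 0.1368]
tool_rot: [-0.145, -3.138, -0.001]
contact_force: [-0.3, 1.1, -0.4]
opening: 0.0001
grip_force: 0.0
```

servo_tool(
  increments=[
    [[0,0,0,0.2,0],[0,0,0,0.4,0],[0,0,0,0.5,0]],
  ],
)

```text
t: 10.15
tool_pos: [0.4957, 0.0136, 0.1324]
tool_rot: [-0.143, -3.137, -0.001]
contact_force: [-2.4, 0.5, 1.8]
opening: 0.0001
grip_force: 1.3
```

servo_tool(
  increments=[
    [[0,0,0,0.1,0],[0,0,0,0.2,0]],
  ],
)

```text
t: 10.35
tool_pos: [0.4963, 0.0134, 0.1311]
tool_rot: [0.144, 3.138, 0.001]
contact_force: [-1.9, 2.0, 3.0]
opening: 0.0002
grip_force: 1.8
```

servo_tool(
  increments=[
    [[0,0,0,0.1,0],[0,0,0,0.1,0]],
  ],
)

```text
t: 10.55
tool_pos: [0.4964, 0.0134, 0.1306]
tool_rot: [0.145, 3.138, 0.001]
contact_force: [-3.9, 2.7, 4.7]
opening: 0.0004
grip_force: 3.0
```

servo_tool(
  increments=[
    [[0,0,0,0.05,0],[0,0,0,0.1,0]],
  ],
)

```text
t: 10.75
tool_pos: [0.4965, 0.0134, 0.1303]
tool_rot: [0.145, 3.138, 0.001]
contact_force: [-5.7, 2.3, 10.5]
opening: 0.0001
grip_force: 6.1
```

servo_tool(
  increments=[
    [[0,0,0,-1,0],[0,0,0,-3,0],[0,0,0,-6,0],[0,0,0,-10,0],[0,0,0,-12,0]],
  ],
)

```text
t: 11.25
tool_pos: [0.4979, 0.0126, 0.2531]
tool_rot: [0.145, 3.131, -0.002]
contact_force: [0.3, -0.1, 0.1]
opening: -0.0004
grip_force: 0.0
```

servo_tool(
  increments=[
    [[0,4,0,0,0],[0,8,0,0,0],[0,8,0,0,0]],
  ],
)

```text
t: 11.55
tool_pos: [0.4139, 0.0206, 0.2485]
tool_rot: [0.144, 3.137, -0.001]
contact_force: [0.2, 0.1, -0.9]
opening: 0.0001
grip_force: 0.0
```

```bash
python3 - <<'E'
from h import *
d=shot("scene","pics/s3.png")
cv2.imwrite("pics/c3.png",cv2.resize(d["img"][130:330,150:420],(756,560),interpolation=cv2.INTER_CUBIC)[:,:,::-1])
o=ctrl.get_obs();print(o["t"],o["tool_pos"],o["contact_force"])
E
```

```text
11.6 [0.41566207 0.02036147 0.24904768] [ 0.34404619 -0.35133873  0.62090906]
```

View pics/c3.png

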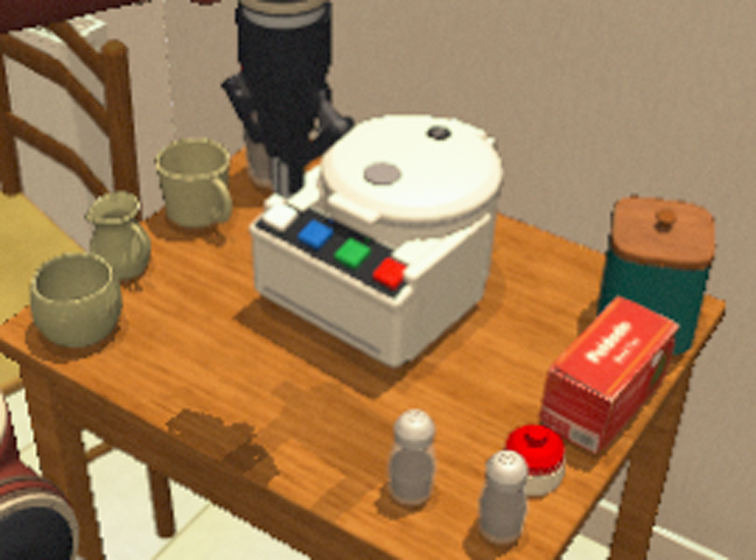

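The lid is shut at (410,165), the keys from (283,215) to (390,270) are all up, the fingers are clear of everything, and the bystanders in view are undisturbed.

```bash
python3 -c "
from station import ctrl
print(ctrl.finish_job())"
```

```text
the job is handed in; nothing more can be done
None
```

I pressed the lid shut, tapped the blue key and then the green key to the bottom of their travel (10.5 N at most), and handed the job in at about 11.6 s; the verdict was not shown.

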